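# Load the code disc into the reader stand with the flat lifter

### The job

Pick up the flat lifter by its upright handle with the loose steel disc still lying on its tip, carry the disc level to the reader stand and lower it into the ring of pins on the stand's table, without touching the disc with the fingers. Keep lowering the lifter's blade in the table's channel and press the sinking table down until you feel it firmly come up against its hidden stop, but gently, without forcing it. Then draw the blade out along the channel, put the lifter back flat on its wooden rest and let go, leaving the disc lying flat in the pins and the other objects where they were.

Things in the scene. Friction and masses are not known exactly. Their poses are not given: they have to be found in the camera images.
- lifter_grip (a point): Centre of the lifter's upright grey handle, 36 mm along the blade x 24 mm across, spanning 4 to 62 mm above the blade's underside; this point is 42 mm above it. x points along the blade to the tip, z up. Lifter about 170 g, starts on the rest. Held best against tipping when gripped hard (100 N) on the faces 36 mm apart, fingers closing along the blade.
- lifter_tip (a point): Nominal place of the disc's centre on the blade's top face: 125 mm ahead of lifter_grip, 4 mm above the blade's underside. Same axes. The blade is a flat aluminium strip, 20 mm wide, 4 mm thick, from 30 mm behind to 142 mm ahead of the handle's middle.
- disc_center (a point): Centre (half-way up) of the loose steel code disc, 56 mm diameter, 5 mm thick, about 40 g, dark slots near its rim; it starts lying on the lifter's blade, up to 5 mm off the lifter_tip point. z is its own axis.
- stand: Reader stand, fixed: grey base 120 x 130 x 34 mm, origin at the centre of its underside, x axis along the table's channel (open at both ends), z up. Two black sensor posts 24 mm x 12 mm, 84 mm high, stand 52 mm to either side of the channel's axis (y = +52 and -52 mm).
- nest (a point): On the stand's sinking table: centre of the nest at the level of the two ledges on which the disc comes to lie. x along the channel, z up. Table 72 mm along x by 76 mm across. Six tapered pins 13 mm high leave a circle of 61 mm diameter for the disc (66 mm at the pins' tips). Disc and blade come in from above, the blade along the channel (either end).
- channel_floor (a point): Middle of the table's channel floor, 12 mm below nest; channel 30 mm wide between the ledges, open at both ends. Pushed here by the blade with about 5 N the table slides down and stays; no spring. A hard stop, unseen and unmeasured, comes after 10 to 20 mm. Firmly home: 9 N or more held for 0.3 s against the stop. Over 22 N between lifter and stand is forcing it.
- rest_top (a point): Wooden rest, fixed: block 150 x 70 x 30 mm high; this point is on its top face where the middle of the lifter's handle belongs (the block reaches 60 mm behind and 90 mm ahead of it). x axis along the way that the blade points, z up. The lifter is to lie here again within 25 mm, pointing the same way, with the tip overhanging.
- wheel: Bystander: loose toy wheel lying flat, 56 mm diameter, 24 mm high; origin at its underside. Leave alone.
- mouse: Bystander: computer mouse 100 x 58 x 30 mm; origin at its underside. Leave alone.
- motor: Bystander: white toy motor block 70 x 40 x 36 mm; origin at its underside. Leave alone.
There are look-alikes about, which are no part of the job. Of the things that look like the stand, take the one that is farthest from the robot's base at the start. What is shaped like the part that bears lifter_grip but pink is not meant.

How it is judged:
By the outcome, as a careful person would: the job done as asked, in the order asked, and still so for the second after the job is handed in, with the robot touching nothing.
It also fails if it takes over 61 s, if anything falls off the work surface, if the arm or the gripper's body presses on something with over 40 N, if the wrist force passes 120 N, or if a joint passes its speed limit or range.

### The arm

A 6-joint arm with a two-finger parallel gripper is mounted at the origin on the work surface. World frame = base frame: x ahead of the robot, y to its left, z up, the work surface at z = 0. Lengths are in m, angles in rad, forces in N, time in s.
With the tool pointing down it reaches from about 0.275 to 0.825 m from the base axis. Payload 4.9 kg.
Tool frame: the origin (TCP) lies between the finger pads; the fingertips stand 14 mm ahead of it and the grasp point (between the pads) lies 5 mm behind it; x points along the fingers, z is the direction in which the jaws open and shut, and the axes are right-handed (so a half turn about x gives the same grasp; the last joint's range is limited). The gripper opens to 85 mm and grips with 20 to 120 N. Pads are 22 mm wide; open, the fingers measure 114 mm over their backs; the gripper's body (76 mm by 85 mm) begins 54 mm behind the grasp point. The pads swing forward as they close: fully open they stand 13 mm farther back than shut.
Start: joints at [-1.244, 0.326, -0.193, 1.052, 0, 1.437], TCP at [0.245, -0.493, 0.245] pointing down, gripper open.
Joint ranges: [-2.65, 2.65], [-0.97, 1.79], [-1.3, 1.35], [-1.93, 2.1], [-1.47, 1.37], [-3.14, 3.14]. Speed limits (rad/s): [2.57, 2.57, 3.14, 3.14, 3.14, 3.14].

### API

Orientations are given as a unit quaternion [x, y, z, w].
In Python, from station import ctrl gives the robot as it stands.
- The arm moves only by the tool arm_command, never from a script. Its argument "rows" is one flat list of numbers, 5 for each row, row after row: the closure in counts, from 0 (fully open) to 255 (shut), then the shift along the tool's x, y, z in m, then the turn about the tool's x in degrees. In form: [hand, x, y, z, spin, hand, x, y, z, spin, ...]. A call has exactly 8 rows; each row shifts and turns the commanded pose from where the row before left it, along the tool's axes as they then stand; what a row does not reach is not made up. A row lasts 1/8 s, in which the tool goes at most 62.5 mm and 10.7 degrees, less where a joint would pass 70% of its speed; a pose out of reach is approached as far as the arm can. A call is refused whole if a number of a shift passes 0.0625 or a number of a turn 10.7, either way. A call with a gripper value outside its range is refused whole. The fingers move at their own pace and stop on an object; "grip_force" is the grip in N (left out, the last holds). Time passes only in rows, so rows that do not move let the fingers close, or fill a call up. It gives the time, the measured TCP pose, the force and the opening at its end, in the units of the state.
- ctrl.read_state(): the state, without advancing time (a new reading comes with each control period).
- ctrl.get_image(name): name is "scene" or "top"; returns a dict with "pixels" (480x640x3 uint8, blue, green, red), "range_z" (480x640 float32, m along the optical axis (not along the pixel's ray), 0 where there is no reading), "intrinsics" (3x3 intrinsics, pixels), "k1" (the pictures are not rectified: a ray, as slopes to the right and down, at radius r is drawn at 1 + k1 r^2 times it, then the intrinsics apply), "pose" (4x4, takes a point from camera to world coordinates). Camera axes: x right, y down, z forward; pixel columns grow to the right and rows downward; lengths in m; the calibration is good to about 2 mm. A picture is of the moment at which its call begins.
- ctrl.sign_off(): hands the job in, once; it reports no verdict.
The state is a dict: "clock": time; "joint_positions": joint angles; "qd": joint speeds; "joint_efforts": joint torques, N m; "eef_pos": TCP position; "orientation": TCP orientation; "force": force on the tool from outside, world axes, zero at the start; "moment": the same for the moment, N m; "gripper_width": opening from 0.0 (shut) to 1.0 (fully open).
Only numpy, scipy, OpenCV 4.12 (cv2) and the standard library are available. Lean on these libraries where they do the work, as an engineer would, in place of code of your own. Each camera call takes 0.05 s, during which the arm holds its last target.

## Working session

There is one attempt and no reset: what is moved stays moved. The work goes in short steps, Python scripts to look and compute and a tool call to move; the robot and the scene stay as the last step left them, time stands still between calls to the robot, and variables do not carry over. Pictures are saved under pics/ and viewed, and the job is handed in when it is done.

Besides the shell and the picture viewer there is one more tool, called after "Request:" as name(argument=value, ...) on one line, values as JSON. arm_command: Moves the arm, as the interface text tells. Its arguments: {"type":"object","properties":{"rows":{"type":"array","items":{"type":"number"}},"grip_force":{"type":"number"}},"required":["rows"]}

```bash
ls; mkdir -p pics; cat > h.py <<'E'
import numpy as np, cv2, pickle
from station import ctrl
def snap(n,tag):
    d=ctrl.get_image(n); cv2.imwrite(f'pics/{tag}.png',d['pixels']); pickle.dump(d,open(f'pics/{tag}.pkl','wb')); return d
def load(tag): return pickle.load(open(f'pics/{tag}.pkl','rb'))
def ray(d,u,v):
    K=np.array(d['intrinsics']); k=d['k1']
    D=np.array([k,0,0,0,0],float)
    p=cv2.undistortPoints(np.array([[[u,v]]],float),K,D)[0,0]
    T=np.array(d['pose']); return T[:3,3],T[:3,:3]@np.array([p[0],p[1],1.])
def onz(d,u,v,z):
    o,r=ray(d,u,v); return o+r*(z-o[2])/r[2]
def pt(d,u,v):
    o,r=ray(d,u,v); z=d['range_z'][int(round(v)),int(round(u))]; return o+r*z
def cloud(d):
    K=np.array(d['intrinsics']);D=np.array([d['k1'],0,0,0,0],float)
    uu,vv=np.meshgrid(np.arange(640.),np.arange(480.))
    p=cv2.undistortPoints(np.stack([uu,vv],-1).reshape(-1,1,2),K,D).reshape(480,640,2)
    z=d['range_z'][...,None]
    c=np.concatenate([p*z,z],-1); T=np.array(d['pose'])
    w=c@T[:3,:3].T+T[:3,3]; w[d['range_z']<=0]=np.nan
    return w
def proj(d,P):
    T=np.array(d['pose']); c=T[:3,:3].T@(np.array(P)-T[:3,3]); s=c[:2]/c[2]; s=s*(1+d['k1']*(s@s)); K=np.array(d['intrinsics'])
    return K[0,0]*s[0]+K[0,2],K[1,1]*s[1]+K[1,2]
E
python3 - <<'E'
from h import *
for n in('scene','top'):
    d=snap(n,n+'0'); print(d['k1'],np.round(d['pose'],3).tolist(),np.round(d['intrinsics'],1).tolist())
print(ctrl.read_state())
E
```

```text
pics
0.03615545620213493 [[-0.011, 0.603, -0.798, 1.267], [1.0, 0.021, 0.003, -0.009], [0.019, -0.798, -0.603, 0.679], [0.0, 0.0, 0.0, 1.0]] [[565.0, 0.0, 318.5], [0.0, 565.0, 240.5], [0.0, 0.0, 1.0]]
-0.011912057245120192 [[0.01, -0.997, 0.074, 0.443], [-1.0, -0.011, -0.013, -0.006], [0.014, -0.074, -0.997, 0.793], [0.0, 0.0, 0.0, 1.0]] [[435.1, 0.0, 310.8], [0.0, 435.1, 238.3], [0.0, 0.0, 1.0]]
{'clock': 0.1, 'joint_positions': array([-1.24421357e+00,  3.26895569e-01, -1.93467286e-01,  1.05196757e+00,
       -3.93625395e-06,  1.43660821e+00]), 'qd': array([-1.76603340e-03, -2.35016211e-03,  3.11504159e-03, -7.04808050e-04,
        6.90636226e-05,  2.58510775e-04]), 'joint_efforts': array([ 1.68143553e-03, -4.44237971e+01,  2.63039392e+01,  7.85940152e-03,
       -4.44125624e-05, -1.95956083e-06]), 'eef_pos': array([ 0.24441138, -0.4921754 ,  0.24457235]), 'orientation': array([ 0.37295656,  0.60138492, -0.37226888,  0.60054597]), 'force': array([-0.09122584,  0.24595735, -0.1382827 ]), 'moment': array([0.03317231, 0.0304322 , 0.04780649]), 'gripper_width': 0.9986427991444922}
```

View pics/scene0.png

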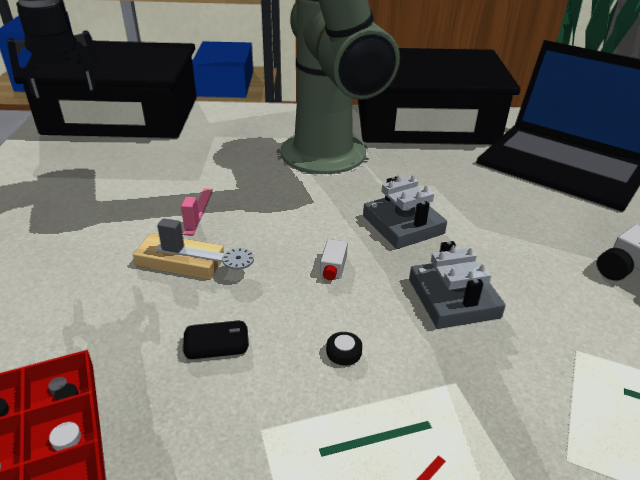

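View pics/top0.png

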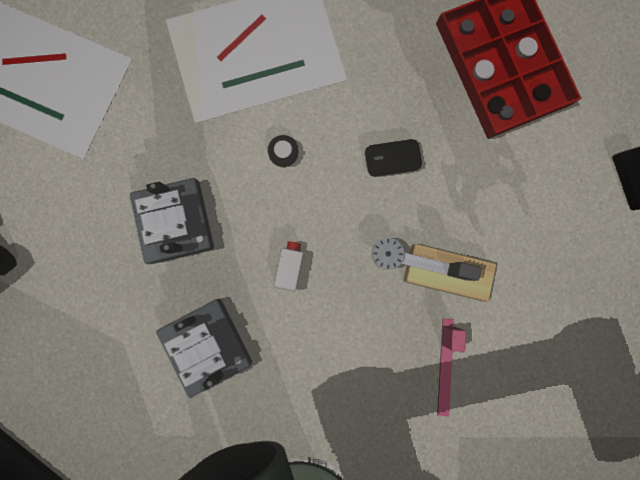

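```bash
python3 - <<'E'
from h import *
d=load('top0')['pixels']; e=load('scene0')['pixels']
a=cv2.resize(d[165:280,115:235],None,fx=5,fy=5,interpolation=3)
b=cv2.resize(d[225:310,360:505],None,fx=5,fy=5,interpolation=3)
cv2.imwrite('pics/a.png',a[:600]);cv2.imwrite('pics/b.png',b)
cv2.imwrite('pics/c.png',cv2.resize(e[225:335,395:515],None,fx=5,fy=5,interpolation=3))
cv2.imwrite('pics/c2.png',cv2.resize(e[205:290,125:265],None,fx=5,fy=5,interpolation=3))
E
```

```text
(no output)
```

View pics/a.png

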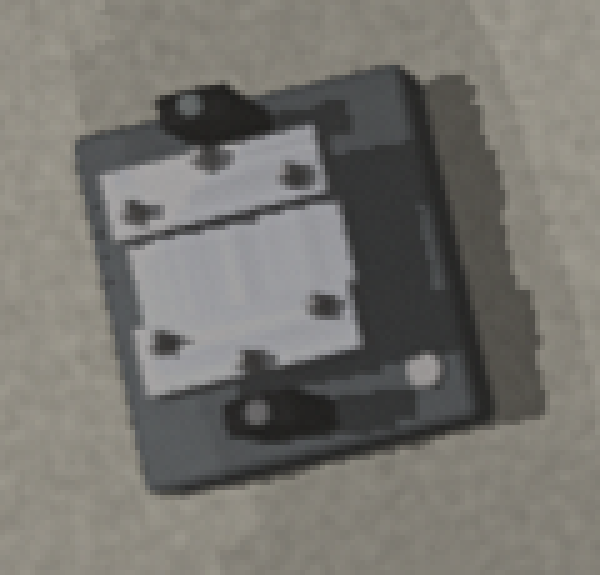

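View pics/b.png

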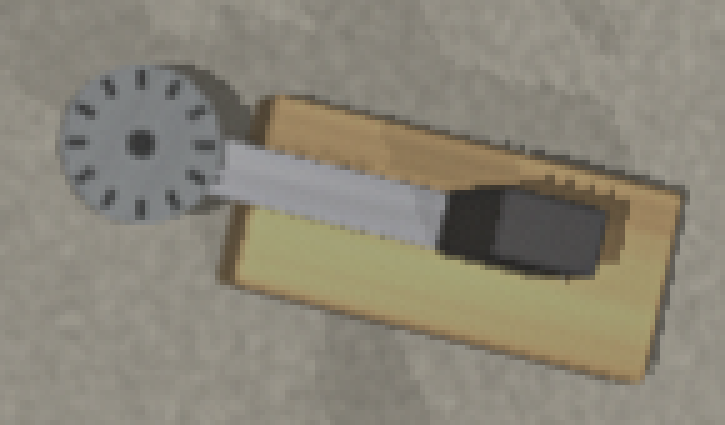

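View pics/c.png

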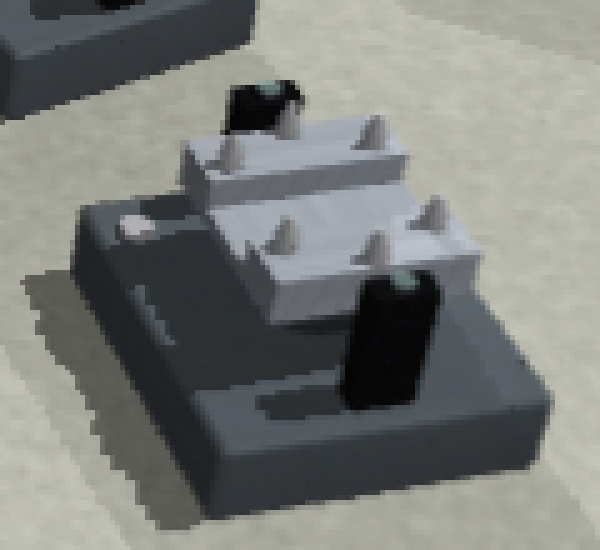

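View pics/c2.png

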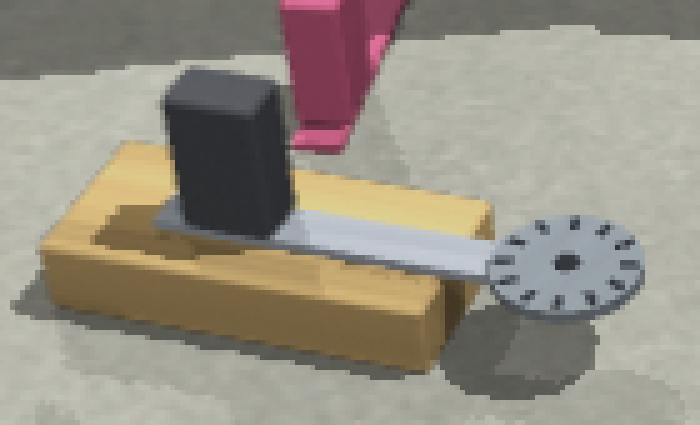

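```bash
cat > m.py <<'E'
from h import *
def rect(P):
    (c,s,a)=cv2.minAreaRect(np.float32(P[:,:2]*1000)); return np.round(c,1),np.round(s,1),round(a,1)
if __name__=='__main__':
  for n in('top0','scene0'):
    d=load(n); w=cloud(d); z=w[...,2]; px=d['pixels'].astype(int); hsv=cv2.cvtColor(d['pixels'],cv2.COLOR_BGR2HSV)
    print(n,'tablez',np.nanmedian(z[300:340,250:300] if n=='top0' else z[300:320,270:310]))
    x,y=w[...,0],w[...,1]
    # stand region approx from pix
    if n=='top0':
        print([np.round(pt(d,u,v),4) for u,v in((172,220),(205,350),(467,270),(388,254))])
    S=(x>.36)&(x<.6)&(y>.18)&(y<.42)
    for lo,hi in((.03,.04),(.04,.056),(.056,.066),(.066,.072),(.072,.078),(.078,.1)):
        m=S&(z>lo)&(z<hi); 
        if m.sum()>5: print('stand',lo,hi,m.sum(),np.round(np.nanmedian(z[m]),4),rect(w[m]))
    L=(x>.3)&(x<.56)&(y>-.4)&(y<-.08)
    for lo,hi in((.024,.031),(.031,.0365),(.0365,.045),(.07,.088),(.088,.1)):
        m=L&(z>lo)&(z<hi)&~((px[...,2]>px[...,1]*1.5)&(px[...,0]>px[...,1]))
        if m.sum()>5: print('lift',lo,hi,m.sum(),np.round(np.nanmedian(z[m]),4),rect(w[m]))
E
python3 m.py
```

```text
top0 tablez -0.0016975050552295867
[array([0.525 , 0.2176, 0.0654]), array([0.3125, 0.1546, 0.0741]), array([ 0.4462, -0.2693,  0.0892]), array([ 0.4729, -0.1504,  0.0381])]
stand 0.03 0.04 2100 0.0325 (array([474.9, 218.7]), array([239.6, 118.2]), 14.4)
stand 0.04 0.056 74 0.0492 (array([471. , 218.9]), array([232. ,  24.1]), 13.3)
stand 0.056 0.066 559 0.0649 (array([471.4, 218.6]), array([232.3,  71.8]), 14.2)
stand 0.066 0.072 362 0.0669 (array([471.9, 217.6]), array([230.1,  70.5]), 14.7)
stand 0.072 0.078 773 0.0768 (array([470.5, 217.9]), array([230.2,  72.3]), 14.2)
stand 0.078 0.1 749 0.08 (array([472.1, 219. ]), array([232.4,  70.8]), 13.6)
lift 0.024 0.031 2474 0.0281 (array([ 415.8, -250.9]), array([165.5, 127.1]), 76.6)
lift 0.031 0.0365 709 0.0331 (array([ 449., -226.]), array([215.9,  63.6]), 75.1)
lift 0.0365 0.045 593 0.0378 (array([ 439.2, -216.6]), array([203.5,  81.3]), 52.8)
lift 0.07 0.088 96 0.0827 (array([ 444.8, -270.4]), array([31.1, 24.1]), 76.2)
lift 0.088 0.1 292 0.09 (array([ 444.3, -273.1]), array([35.9, 23.3]), 76.8)
scene0 tablez 0.0009527267524603866
[... 198 characters left out ...]
([478.3, 205.3]), array([236. ,  73.8]), 22.7)
stand 0.066 0.072 518 0.0687 (array([474.4, 215.6]), array([235.2,  73.2]), 15.6)
stand 0.072 0.078 327 0.0756 (array([474.3, 215.4]), array([236.6,  74.1]), 15.7)
stand 0.078 0.1 1116 0.0808 (array([473.4, 216.3]), array([235.7,  73.8]), 15.4)
lift 0.024 0.031 935 0.0298 (array([ 419.5, -251.8]), array([166.8, 131.6]), 76.5)
lift 0.031 0.0365 893 0.0326 (array([ 454. , -229.7]), array([219.8,  69.2]), 77.0)
lift 0.0365 0.045 618 0.0398 (array([ 448. , -220.1]), array([202.7,  94.5]), 54.7)
lift 0.07 0.088 188 0.079 (array([ 455.5, -270.3]), array([22.3, 39.9]), 19.3)
lift 0.088 0.1 187 0.0921 (array([ 447.9, -273.3]), array([36.9, 25.8]), 76.9)
```

```bash
cat > m2.py <<'E'
from h import *
from m import rect
from scipy.spatial.transform import Rotation as R
for n in('top0','scene0'):
    d=load(n); w=cloud(d); z=w[...,2]; x,y=w[...,0],w[...,1]
    off=-.0017 if n=='top0' else .001
    g=d['pixels'].astype(int).mean(-1)
    S=(x>.44)&(x<.62)&(y>.13)&(y<.32)
    print(n,'hist',np.histogram(z[S&(z>.04)],np.arange(.04,.1,.002)))
    m=S&(z>.074)&(z<.083)&(g>110); print('ledges',m.sum(),np.median(z[m]),rect(w[m]))
    m=S&(z>.06)&(z<.0715)&(g>110); print('floor',m.sum(),np.median(z[m]),rect(w[m]))
    m=S&(z>.028)&(z<.038); print('base',m.sum(),np.median(z[m]),rect(w[m]))
    # disc
    L=(x>.42)&(x<.53)&(y>-.2)&(y<-.1)&(z>.03)&(z<.045); c,r=cv2.minEnclosingCircle(np.float32(w[L][:,:2]*1000)); print('disc',L.sum(),np.median(z[L]),c,r)
    c=(c[0]/1000,c[1]/1000)
    hsv=cv2.cvtColor(d['pixels'],cv2.COLOR_BGR2HSV)
    W=(x>.3)&(x<.56)&(y>-.4)&(y<-.1)&(hsv[...,1]>70)&(hsv[...,0]>10)&(hsv[...,0]<35)&(z>.024)&(z<.034); print('rest',W.sum(),np.median(z[W]),rect(w[W]))
s=ctrl.read_state(); Rm=R.from_quat(s['orientation']).as_matrix(); print(np.round(Rm,4)); print('tool z yaw',np.degrees(np.arctan2(Rm[1,2],Rm[0,2])))
E
python3 m2.py
```

```text
top0 hist (array([ 12,   3,   7,   7,  12,  10,   6,  10,   9,  26,  19,  96, 404,
       278,  47,  36,  37, 149, 584, 377, 116, 104,  72,  29,  25,  17,
         2,   0,   0]), array([0.04 , 0.042, 0.044, 0.046, 0.048, 0.05 , 0.052, 0.054, 0.056,
       0.058, 0.06 , 0.062, 0.064, 0.066, 0.068, 0.07 , 0.072, 0.074,
       0.076, 0.078, 0.08 , 0.082, 0.084, 0.086, 0.088, 0.09 , 0.092,
       0.094, 0.096, 0.098]))
ledges 999 0.077495040512081 (array([528.9, 232.8]), array([76.2, 72. ]), 14.2)
floor 688 0.06547844329709063 (array([529.6, 233.4]), array([28. , 71.6]), 14.3)
base 2497 0.0323889527469724 (array([528.7, 232.8]), array([130.4, 119. ]), 14.4)
disc 966 0.03685057435436173 (460.13275146484375, -160.39678955078125) 45.181636810302734
rest 2257 0.0280367229446028 (array([ 442.1, -264.6]), array([150.9,  69.8]), 76.8)
scene0 hist (array([ 26,  28,  13,  12,  17,  18,  12,  15,  17,  16,  24,  45,  55,
       171, 222, 105,  83,  87, 138, 332, 382, 110,  98,  88,  36,  21,
        21,   2,   0]), array([0.04 , 0.042, 0.044, 0.046, 0.048, 0.05 , 0.052, 0.054, 0.056,
       0.058, 0.06 , 0.062, 0.064, 0.066, 0.068, 0.07 , 0.072, 0.074,
       0.076, 0.078, 0.08 , 0.082, 0.084, 0.086, 0.088, 0.09 , 0.092,
       0.094, 0.096, 0.098]))
ledges 655 0.08019327506943918 (array([530.2, 232. ]), array([80.1, 73.8]), 15.2)
floor 290 0.06824352918016696 (array([532.6, 233. ]), array([88.4, 54.2]), 88.9)
base 2130 0.035031238746911164 (array([531.2, 232.1]), array([132.7, 123.1]), 13.7)
disc 697 0.03932361230771897 (463.79144287109375, -165.6322784423828) 48.24507141113281
rest 1336 0.030467139530504672 (array([ 445.6, -265.1]), array([150.7,  74.2]), 77.0)
[[-5.000e-04  8.957e-01  4.446e-01]
 [ 1.500e-03  4.446e-01 -8.957e-01]
 [-1.000e+00  2.000e-04 -1.500e-03]]
tool z yaw -63.59976459820451
```

Request:
arm_command(rows=[0, 0, 0.0556, -0.0213, 0, 0, 0, 0.0556, -0.0213, 0, 0, 0, 0.0556, -0.0213, 0, 0, 0, 0.0556, -0.0213, 0, 0, 0, 0.0556, -0.0213, 0, 0, 0, 0, 0, -10.7, 0, 0, 0, 0, -10.7, 0, 0, 0, 0, -10.7])

```text
clock: 1.1
eef_pos: [0.4462, -0.2731, 0.2448]
orientation: [0.19, 0.682, -0.189, 0.681]
force: [0.3, 1.2, -0.0]
gripper_width: 0.998
```

Request:
arm_command(rows=[0, 0, 0, 0, -10.7, 0, 0, 0, 0, -10.7, 0, 0, 0, 0, -10.7, 0, 0, 0, 0, -10.7, 0, 0, 0, 0, -10.7, 0, 0, 0, 0, -10.7, 0, 0, 0, 0, -10.7, 0, 0, 0, 0, -10.7])

```text
clock: 2.1
eef_pos: [0.446, -0.2734, 0.2448]
orientation: [-0.323, 0.629, 0.324, 0.629]
force: [-0.5, -1.0, 0.3]
gripper_width: 1.0
```

```bash
cat > st.py <<'E'
from h import *
from scipy.spatial.transform import Rotation as R
import sys
s=ctrl.read_state(); Rm=R.from_quat(s['orientation']).as_matrix()
print('t',round(s['clock'],3),'tcp',np.round(s['eef_pos'],4),'F',np.round(s['force'],2),'M',np.round(s['moment'],2),'w',round(s['gripper_width'],3))
print('tool z yaw',round(np.degrees(np.arctan2(Rm[1,2],Rm[0,2])),2),'tool x',np.round(Rm[:,0],4),'toolz.z',round(Rm[2,2],4),'q6',round(s['joint_positions'][5],2))
if len(sys.argv)>1:
    t=np.array([float(a) for a in sys.argv[1:4]]); print('tool delta',np.round(Rm.T@(t-s['eef_pos']),4))
    if len(sys.argv)>4: print('turn',round(np.degrees(np.arctan2(Rm[1,2],Rm[0,2]))-float(sys.argv[4]),2))
E
python3 st.py .446 -.2732 .067 76.8
```

```text
t 2.1 tcp [ 0.446  -0.2734  0.2448] F [-0.45 -0.98  0.33] M [ 0.01 -0.03  0.03] w 1.0
tool z yaw 54.45 tool x [-8.e-04  6.e-04 -1.e+00] toolz.z 0.0001 q6 -0.07
tool delta [ 1.778e-01 -1.000e-04  2.000e-04]
turn -22.35
```

Request:
arm_command(rows=[0, 0, 0, 0, -10.7, 0, 0, 0, 0, -10.7, 0, 0.03, 0, 0, -1, 0, 0.04, 0, 0, 0, 0, 0.04, 0, 0, 0, 0, 0.02, 0, 0, 0, 0, 0, 0, 0, 0, 0, 0, 0, 0, 0])

```text
clock: 3.1
eef_pos: [0.4466, -0.274, 0.116]
orientation: [-0.438, 0.555, 0.437, 0.555]
force: [0.7, 0.9, 0.2]
gripper_width: 0.995
```

```bash
python3 st.py .446 -.2732 .067 76.8; python3 -c "
from h import *
for n in('top','scene'): snap(n,n+'1')
a=load('top1')['pixels'][220:310,360:510];b=load('scene1')['pixels'][180:290,100:260]
cv2.imwrite('pics/g1.png',np.vstack([cv2.resize(a,(500,300)),cv2.resize(b,(500,300))]))"
```

```text
t 3.1 tcp [ 0.4466 -0.274   0.116 ] F [0.73 0.88 0.15] M [0.01 0.02 0.02] w 0.995
tool z yaw 76.5 tool x [ 6.e-04 -5.e-04 -1.e+00] toolz.z -0.0004 q6 -0.46
tool delta [0.049  0.0008 0.0006]
turn -0.3
```

View pics/g1.png

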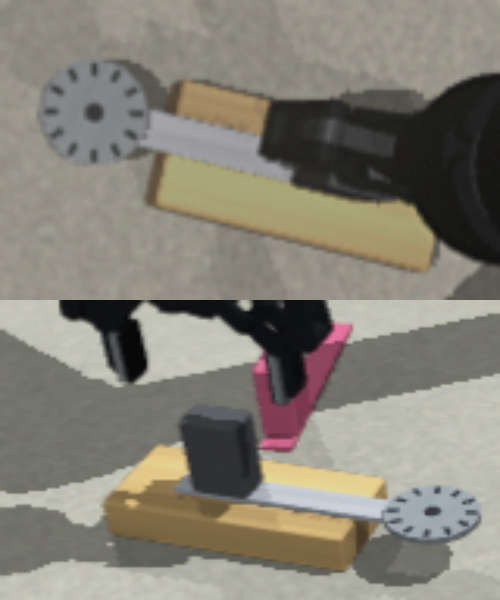

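Request:
arm_command(rows=[0, 0.02, 0.0005, 0, -0.3, 0, 0.02, 0, 0, 0, 0, 0.009, 0, 0, 0, 120, 0, 0, 0, 0, 130, 0, 0, 0, 0, 136, 0, 0, 0, 0, 140, 0, 0, 0, 0, 140, 0, 0, 0, 0], grip_force=20)

```text
clock: 4.2
eef_pos: [0.4461, -0.2741, 0.0667]
orientation: [-0.44, 0.554, 0.439, 0.554]
force: [-0.0, -2.1, 0.5]
gripper_width: 0.449
```

Request:
arm_command(rows=[150, 0, 0, 0, 0, 155, 0, 0, 0, 0, 160, 0, 0, 0, 0, 170, 0, 0, 0, 0, 180, 0, 0, 0, 0, 200, 0, 0, 0, 0, 220, 0, 0, 0, 0, 255, 0, 0, 0, 0], grip_force=100)

```text
clock: 5.2
eef_pos: [0.4461, -0.2741, 0.0669]
orientation: [-0.44, 0.554, 0.439, 0.554]
force: [-0.7, -1.3, 5.9]
gripper_width: 0.41
```

```bash
python3 st.py .446 -.2732 .067 76.8
```

```text
t 5.2 tcp [ 0.4461 -0.2741  0.0669] F [-0.73 -1.35  5.89] M [-0.22  0.21  0.01] w 0.41
tool z yaw 76.79 tool x [ 7.0e-04 -1.3e-03 -1.0e+00] toolz.z -0.0011 q6 -0.46
tool delta [-0.0001  0.0003  0.0009]
turn -0.01
```

Request:
arm_command(rows=[255, -0.001, 0, 0, 0, 255, -0.003, 0, 0, 0, 255, -0.005, 0, 0, 0, 255, -0.008, 0, 0, 0, 255, -0.01, 0, 0, 0, 255, -0.01, 0, 0, 0, 255, -0.007, 0, 0, 0, 255, -0.003, 0, 0, 0])

```text
clock: 6.2
eef_pos: [0.446, -0.2737, 0.114]
orientation: [-0.44, 0.554, 0.439, 0.554]
force: [-0.1, 1.0, -2.1]
gripper_width: 0.412
```

```bash
python3 st.py; python3 -c "
from h import *
for n in('top','scene'): snap(n,n+'2')
a=load('top2')['pixels'][220:310,360:510];b=load('scene2')['pixels'][150:260,100:260]
cv2.imwrite('pics/g2.png',np.vstack([cv2.resize(a,(500,300)),cv2.resize(b,(500,300))]))"
```

```text
t 6.2 tcp [ 0.446  -0.2737  0.114 ] F [-0.06  0.98 -2.12] M [-0.02 -0.02  0.01] w 0.412
tool z yaw 76.8 tool x [ 7.e-04 -6.e-04 -1.e+00] toolz.z -0.0004 q6 -0.46
```

View pics/g2.png

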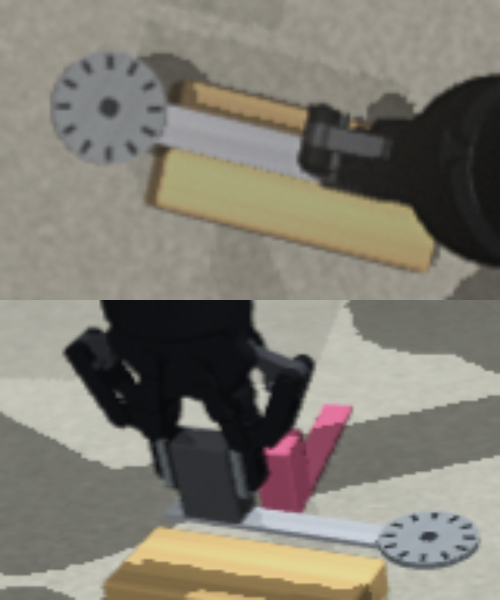

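```bash
cat > disc.py <<'E'
from h import *
from scipy.spatial.transform import Rotation as R
def disc(tag,tcp,yaw,ztop,off):
    d=load(tag); w=cloud(d); a=np.radians(yaw); ex=np.array([np.cos(a),np.sin(a)]); ey=np.array([-ex[1],ex[0]])
    q=w[...,:2]-tcp[:2]; s=q@ex; l=q@ey
    m=(s>.108)&(s<.17)&(abs(l)<.04)&(abs(w[...,2]-(ztop+off))<.004)
    P=np.stack([s[m],l[m]],-1)*1000
    c,r=cv2.minEnclosingCircle(np.float32(P))
    # mean plane tilt
    A=np.c_[s[m],l[m],np.ones(m.sum())]; k=np.linalg.lstsq(A,w[...,2][m],rcond=None)[0]
    # blade
    b=(s>.03)&(s<.088)&(abs(l)<.02)&(abs(w[...,2]-(ztop+off-.005))<.004)
    if b.sum()>20:
        B=np.stack([s[b],l[b]],-1); kb=np.linalg.lstsq(np.c_[s[b],l[b],np.ones(b.sum())],w[...,2][b],rcond=None)[0]
        print(' blade',b.sum(),'z@125',(kb@[.125,0,1]).round(4),'slope',kb[:2].round(3),'lat line',np.polyfit(s[b],l[b],1).round(4))
    C=np.array(tcp[:2])+ex*c[0]/1000+ey*c[1]/1000
    print(tag,'n',m.sum(),'disc s,l',np.round(c,1),'r',round(r,1),'z',np.median(w[...,2][m]).round(4),'tilt',k[:2].round(3),'world',C.round(4))
    return C
if __name__=='__main__':
    import sys
    s=ctrl.read_state(); tcp=s['eef_pos']; Rm=R.from_quat(s['orientation']).as_matrix(); yaw=np.degrees(np.arctan2(Rm[1,2],Rm[0,2]))
    zt=tcp[2]-.0669+.03+.009
    for n,off in(('top',-.0018),('scene',.001)): disc(n+sys.argv[1],tcp,yaw,zt,off)
E
python3 disc.py 2
```

```text
blade 427 z@125 0.0789 slope [-0.004 -0.006] lat line [-0.0021  0.0021]
top2 n 854 disc s,l [129.    1.1] r 28.0 z 0.0843 tilt [-0.003  0.001] world [ 0.4743 -0.1478]
 blade 267 z@125 0.0816 slope [0.001 0.027] lat line [ 0.0056 -0.0021]
scene2 n 498 disc s,l [129.6  -1.4] r 30.1 z 0.087 tilt [-0.002  0.011] world [ 0.4768 -0.1478]
```

Request:
arm_command(rows=[255, -0.003, -0.001, 0.004, 0, 255, -0.005, -0.0015, 0.009, 0, 255, -0.006, -0.002, 0.014, 0, 255, -0.007, -0.002, 0.02, 0, 255, -0.007, -0.002, 0.025, 0, 255, -0.006, -0.002, 0.03, 0, 255, -0.004, -0.002, 0.035, 0, 255, -0.002, -0.002, 0.039, 0])

```text
clock: 7.3
eef_pos: [0.5006, -0.1037, 0.154]
orientation: [-0.439, 0.554, 0.439, 0.554]
force: [0.0, 0.0, -2.6]
gripper_width: 0.405
```

Request:
arm_command(rows=[255, 0, -0.002, 0.042, 0, 255, 0, -0.002, 0.042, 0, 255, 0, -0.002, 0.038, 0, 255, 0, -0.002, 0.033, 0, 255, 0, -0.001, 0.027, 0, 255, 0, -0.001, 0.02, 0, 255, 0, -0.001, 0.013, 0, 255, 0, 0, 0.0065, 0])

```text
clock: 8.3
eef_pos: [0.5614, 0.1082, 0.1533]
orientation: [-0.439, 0.554, 0.439, 0.554]
force: [0.5, 0.1, -2.1]
gripper_width: 0.412
```

```bash
python3 st.py .5617 .1074 .152 104.3; python3 -c "
from h import *
for n in('top','scene'): snap(n,n+'3')
a=load('top3')['pixels'];b=load('scene3')['pixels']
cv2.imwrite('pics/g3.png',np.hstack([cv2.resize(a,(400,300)),cv2.resize(b,(400,300))]))"; python3 disc.py 3
```

```text
t 8.3 tcp [0.5614 0.1082 0.1533] F [ 0.49  0.05 -2.13] M [-0.17  0.04 -0.  ] w 0.412
tool z yaw 76.82 tool x [-1.e-04 -3.e-04 -1.e+00] toolz.z -0.0003 q6 0.29
tool delta [ 0.0013 -0.0005 -0.0007]
turn -27.48
top3 n 2 disc s,l [112.8  23.8] r 0.5 z 0.1211 tilt [1.719 1.318] world [0.5639 0.223 ]
 blade 369 z@125 0.1216 slope [0.004 0.038] lat line [-0.0074 -0.0012]
scene3 n 685 disc s,l [128.9  -0.7] r 30.7 z 0.1267 tilt [0.008 0.012] world [0.5914 0.2331]
```

View pics/g3.png

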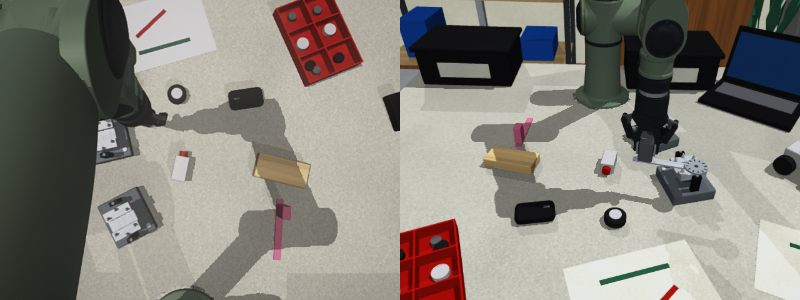

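Request:
arm_command(rows=[255, 0, 0, 0, -1.5, 255, 0, 0, 0, -3, 255, 0, 0, 0, -4.5, 255, 0, 0, 0, -5.5, 255, 0, 0, 0, -5.5, 255, 0, 0, 0, -4.5, 255, 0, 0, 0, -2.5, 255, 0, 0, 0, -0.5])

```text
clock: 9.4
eef_pos: [0.5613, 0.1069, 0.1533]
orientation: [0.558, -0.434, -0.558, -0.434]
force: [0.1, -0.1, -2.1]
gripper_width: 0.411
```

```bash
python3 st.py .5617 .1074 .152 104.3; python3 -c "
from h import *
for n in('scene',): snap(n,n+'4')
b=load('scene4')['pixels']
cv2.imwrite('pics/g4.png',cv2.resize(b[215:340,390:530],None,fx=5,fy=4.8,interpolation=3))"; python3 disc.py 4
python3 -c "
from h import *
d=load('scene4')
# scene-frame stand estimate: centre (.5307,.2320), yaw 104.3
print(proj(d,[.5307,.2320,.0802]))"
```

```text
t 9.4 tcp [0.5613 0.1069 0.1533] F [ 0.15 -0.1  -2.1 ] M [-0.01 -0.04  0.01] w 0.411
tool z yaw 104.27 tool x [-1.e-04 -2.e-04 -1.e+00] toolz.z -0.0001 q6 -0.19
tool delta [ 0.0013 -0.0005  0.0004]
turn -0.03
(np.float64(460.36436139779744), np.float64(263.88297111279627))Traceback (most recent call last):
  File "disc.py", line 23, in <module>
    for n,off in(('top',-.0018),('scene',.001)): disc(n+sys.argv[1],tcp,yaw,zt,off)
                                                 ~~~~^^^^^^^^^^^^^^^^^^^^^^^^^^^^^^
  File "disc.py", line 4, in disc
    d=load(tag); w=cloud(d); a=np.radians(yaw); ex=np.array([np.cos(a),np.sin(a)]); ey=np.array([-ex[1],ex[0]])
  File "h.py", line 5, in load
    def load(tag): return pickle.load(open(f'pics/{tag}.pkl','rb'))
                                      ~~~~^^^^^^^^^^^^^^^^^^^^^^^^
FileNotFoundError: [Errno 2] No such file or directory: 'pics/top4.pkl'
```

View pics/g4.png

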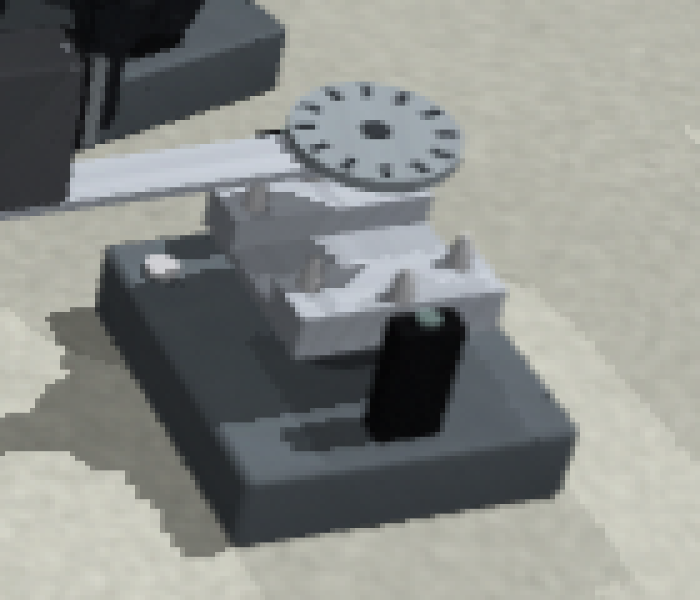

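```bash
python3 - <<'E'
from h import *
from disc import disc
d=load('scene0')
pins=[(232,140),(290,105),(377,118),(288,220),(378,233),(437,200)]
P=np.array([onz(d,395+(x+.5)/5-.5,225+(y+.5)/5-.5,.0925) for x,y in pins])
print(P.round(4)); c=P.mean(0); print('pins centre scene',c.round(4)); 
a=np.radians(104.3);ex=np.array([np.cos(a),np.sin(a)]);ey=np.array([-ex[1],ex[0]])
q=(P-c)[:,:2]*1000; print((q@ex).round(1),(q@ey).round(1),np.hypot(*q.T).round(1))
t=load('top0'); tp=[(140,212),(212,158),(298,175),(167,343),(255,360),(325,303)]
P=np.array([onz(t,115+(x+.5)/5-.5,165+(y+.5)/5-.5,.0895) for x,y in tp]);c=P.mean(0);print('top',c.round(4));q=(P-c)[:,:2]*1000; print((q@ex).round(1),(q@ey).round(1),np.hypot(*q.T).round(1))
e=load('scene4'); print('hole',onz(e,390+(375.5)/5-.5,215+129.5/4.8-.5,.1265).round(4))
s=ctrl.read_state(); disc('scene4',s['eef_pos'],104.27,.1533-.0279,.001)
e=load('scene2')
E
```

```text
[[0.5169 0.2    0.0925]
 [0.4968 0.2231 0.0925]
 [0.503  0.2515 0.0925]
 [0.5584 0.2114 0.0925]
 [0.564  0.2394 0.0925]
 [0.5464 0.2623 0.0925]]
pins centre scene [0.5309 0.2313 0.0925]
[-26.8   0.5  26.5 -26.   -0.3  26.2] [ 21.3  35.1  22.1 -21.7 -34.1 -22.7] [34.3 35.1 34.5 33.9 34.1 34.6]
top [0.5282 0.228  0.0895]
[ 26.   -0.4 -26.4  26.5   0.1 -25.9] [-21.9 -33.7 -21.7  21.9  34.   21.3] [34.  33.7 34.1 34.4 34.  33.5]
hole [0.5296 0.2312 0.1265]
 blade 330 z@125 0.1213 slope [0.   0.04] lat line [ 0.003  -0.0019]
scene4 n 547 disc s,l [126.9  -1.2] r 29.3 z 0.1266 tilt [0.004 0.016] world [0.5311 0.2303]
```

Request:
arm_command(rows=[255, 0.001, -0.0006, 0.0001, 0, 255, 0.003, -0.0007, 0.0001, 0, 255, 0.005, 0, 0, 0, 255, 0.005, 0, 0, 0, 255, 0.004, 0, 0, 0, 255, 0.003, 0, 0, 0, 255, 0.001, 0, 0, 0, 255, 0, 0, 0, 0])

```text
clock: 10.45
eef_pos: [0.5626, 0.1082, 0.1313]
orientation: [0.558, -0.434, -0.558, -0.434]
force: [-0.6, -0.2, -1.5]
gripper_width: 0.409
```

```bash
python3 st.py; python3 -c "
from h import *
d=snap('scene','scene5');d2=snap('top','top5')
b=d['pixels']
cv2.imwrite('pics/g5.png',cv2.resize(b[230:315,420:520],None,fx=8,fy=7,interpolation=3))
cv2.imwrite('pics/g5t.png',cv2.resize(d2['pixels'][150:290,100:300],None,fx=3,fy=3,interpolation=3))"; python3 disc.py 5
```

```text
t 10.45 tcp [0.5626 0.1082 0.1313] F [-0.64 -0.19 -1.5 ] M [-0.09 -0.07 -0.04] w 0.409
tool z yaw 104.3 tool x [ 0.  0. -1.] toolz.z 0.0 q6 -0.19
 blade 270 z@125 0.0976 slope [ 0.009 -0.017] lat line [-0.1516  0.0144]
top5 n 20 disc s,l [110.8  14.6] r 9.5 z 0.1021 tilt [-0.28  -0.026] world [0.5211 0.212 ]
 blade 328 z@125 0.0991 slope [-0.003  0.039] lat line [-0.0062 -0.0013]
scene5 n 537 disc s,l [125.8  -1.7] r 29.7 z 0.1046 tilt [0.001 0.01 ] world [0.5333 0.2305]
```

View pics/g5.png

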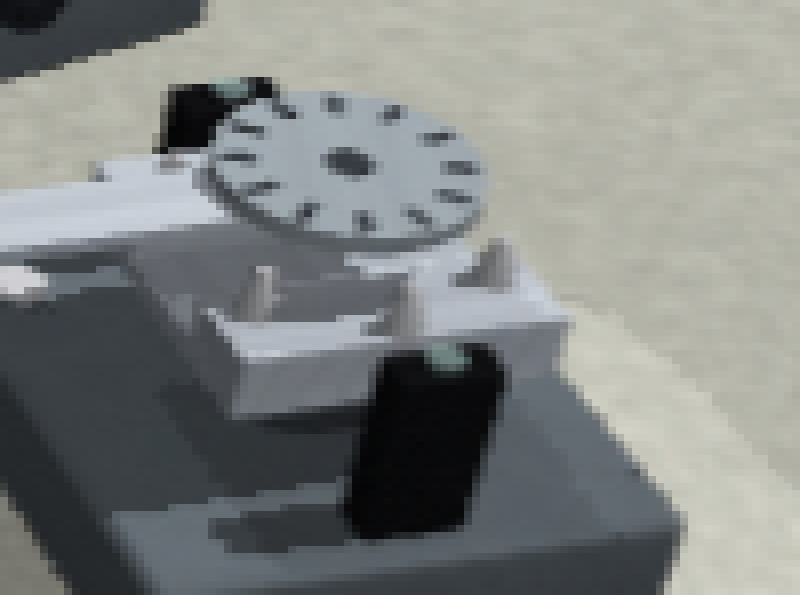

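View pics/g5t.png

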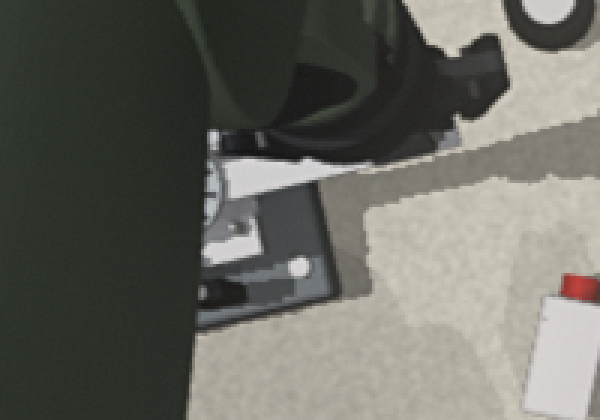

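```bash
python3 - <<'E'
from h import *
d=load('scene0'); e=load('scene5')
pins=[(232,140),(290,105),(377,118),(288,220),(378,233),(437,200)]
for z in(.0925,.0935):
    P=np.array([onz(d,395+(x+.5)/5-.5,225+(y+.5)/5-.5,z) for x,y in pins]); print(z,P.mean(0).round(4))
sl=[(285,105),(337,102),(392,113),(438,137),(463,167),(456,194),(418,217),(365,221),(308,212),(262,189),(238,157),(245,127)]
Q=np.array([onz(e,420+(x+.5)/8-.5,230+(y+.5)/7-.5,.1046) for x,y in sl]); print(Q.mean(0).round(4), np.hypot(*(Q-Q.mean(0))[:,:2].T).round(4))
p2=[(262,268),(405,280),(500,240)]
print('pins again',[onz(e,420+(x+.5)/8-.5,230+(y+.5)/7-.5,.093).round(4) for x,y in p2])
# pin tops by depth, ledge z, floor z
w=cloud(d); 
for x,y in pins:
    u=int(395+x/5);v=int(225+y/5); blk=w[v-1:v+4,u-1:u+2,:]; print(np.nanmax(blk[...,2]).round(4),end=' ')
S=(w[...,0]>.5)&(w[...,0]<.56)&(w[...,1]>.2)&(w[...,1]<.26)
a=np.radians(104.3);ex=np.array([np.cos(a),np.sin(a)]);ey=np.array([-ex[1],ex[0]])
q=w[...,:2]-[.5312,.2318]; l=q@ey; s=q@ex
for lo,hi in((-.036,-.018),(-.012,.012),(.018,.036)):
    m=(l>lo)&(l<hi)&(abs(s)<.033)&(w[...,2]>.06)&(w[...,2]<.084); print(lo,np.median(w[...,2][m]).round(4),m.sum())
E
```

```text
0.0925 [0.5309 0.2313 0.0925]
0.0935 [0.5322 0.2309 0.0935]
[0.531  0.2327 0.1046] [0.0234 0.0231 0.0227 0.0224 0.0229 0.0225 0.0227 0.0224 0.023  0.0231
 0.023  0.0231]
pins again [array([0.5571, 0.2118, 0.093 ]), array([0.5605, 0.24  , 0.093 ]), array([0.5451, 0.2626, 0.093 ])]
0.0935 0.0942 0.0935 0.0933 0.0939 0.094 -0.036 0.0801 306
-0.012 0.0683 180
0.018 0.0801 226
```

Request:
arm_command(rows=[255, 0.001, -0.0002, -0.0006, 0, 255, 0.002, 0, -0.0005, 0, 255, 0.0025, 0, 0, 0, 255, 0.0025, 0, 0, 0, 255, 0.0025, 0, 0, 0, 255, 0.002, 0, 0, 0, 255, 0.001, 0, 0, 0, 255, 0, 0, 0, 0])

```text
clock: 11.55
eef_pos: [0.563, 0.1072, 0.1177]
orientation: [-0.558, 0.434, 0.558, 0.434]
force: [0.2, 0.2, -1.5]
gripper_width: 0.41
```

```bash
python3 st.py; python3 -c "
from h import *
d=snap('scene','scene6')
b=d['pixels']
cv2.imwrite('pics/g6.png',cv2.resize(b[230:315,420:520],None,fx=8,fy=7,interpolation=3))"; cp pics/scene6.pkl pics/top6.pkl; python3 disc.py 6
```

```text
t 11.55 tcp [0.563  0.1072 0.1177] F [ 0.23  0.15 -1.5 ] M [-0.12 -0.02 -0.01] w 0.41
tool z yaw 104.3 tool x [-1.e-04  0.e+00 -1.e+00] toolz.z 0.0 q6 -0.19
 blade 292 z@125 0.0856 slope [0.002 0.047] lat line [-0.0046 -0.0018]
top6 n 528 disc s,l [128.4  -1.1] r 38.2 z 0.0907 tilt [-0.015  0.022] world [0.5324 0.2319]
 blade 332 z@125 0.086 slope [0.002 0.038] lat line [-0.0079 -0.0012]
scene6 n 604 disc s,l [129.2  -0.9] r 37.5 z 0.091 tilt [-0.004  0.011] world [0.532  0.2325]
```

View pics/g6.png

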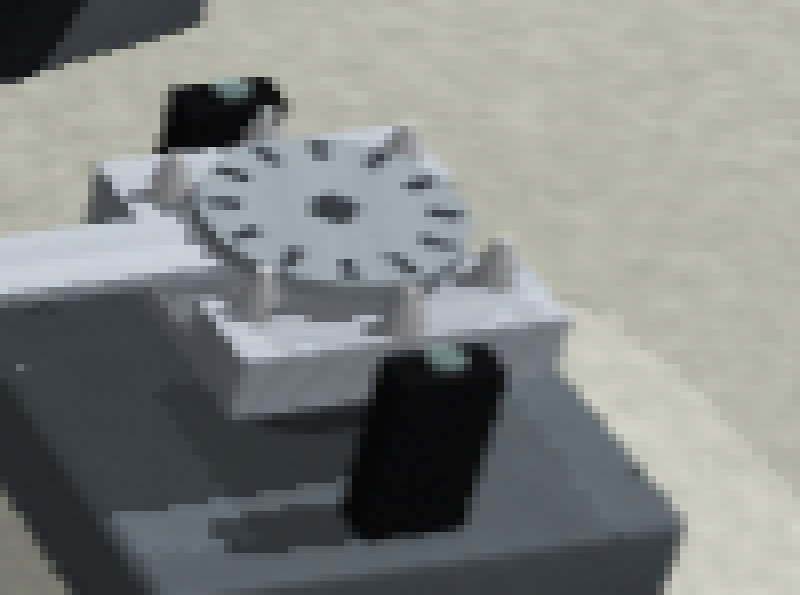

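Request:
arm_command(rows=[255, 0.001, 0, 0, 0, 255, 0.0015, 0, 0, 0, 255, 0.0015, 0, 0, 0, 255, 0.0015, 0, 0, 0, 255, 0.0015, 0, 0, 0, 255, 0.001, 0, 0, 0, 255, 0.001, 0, 0, 0, 255, 0, 0, 0, 0])

```text
clock: 12.6
eef_pos: [0.563, 0.1072, 0.1087]
orientation: [-0.558, 0.434, 0.558, 0.434]
force: [-0.3, -1.2, -1.7]
gripper_width: 0.411
```

```bash
python3 st.py; python3 -c "
from h import *
d=snap('scene','scene7')
b=d['pixels']
cv2.imwrite('pics/g7.png',cv2.resize(b[230:315,420:520],None,fx=8,fy=7,interpolation=3))"; cp pics/scene7.pkl pics/top7.pkl; python3 disc.py 7
```

```text
t 12.6 tcp [0.563  0.1072 0.1087] F [-0.27 -1.23 -1.75] M [-0.03  0.02 -0.03] w 0.411
tool z yaw 104.3 tool x [-1.e-04  1.e-04 -1.e+00] toolz.z 0.0001 q6 -0.19
 blade 286 z@125 0.0764 slope [-0.001  0.052] lat line [ 0.0071 -0.0021]
top7 n 373 disc s,l [136.5   0. ] r 46.8 z 0.0803 tilt [-0.003  0.011] world [0.5293 0.2394]
 blade 326 z@125 0.0767 slope [-0.001  0.032] lat line [-0.0028 -0.0015]
scene7 n 726 disc s,l [135.2  -0.8] r 46.7 z 0.0837 tilt [-0.037  0.02 ] world [0.5304 0.2384]
```

View pics/g7.png

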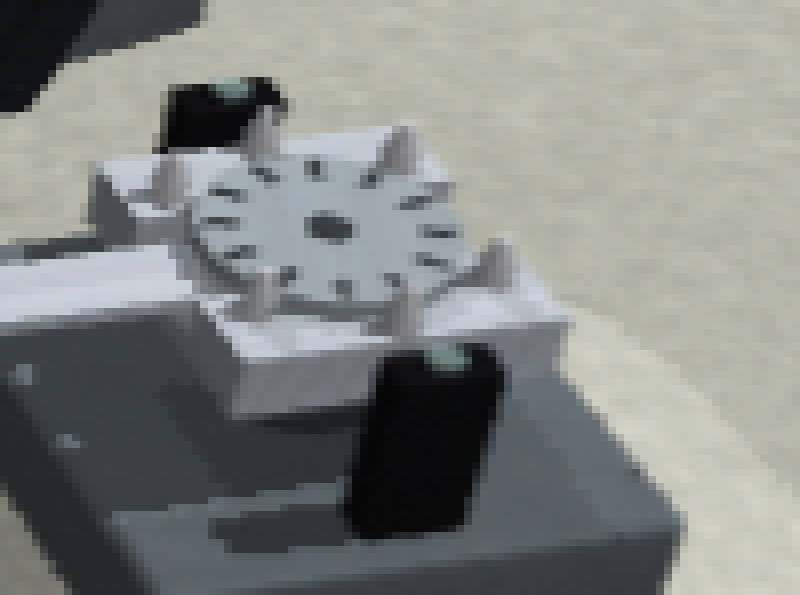

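Request:
arm_command(rows=[255, 0.0012, 0, 0, 0, 255, 0.0012, 0, 0, 0, 255, 0.0012, 0, 0, 0, 255, 0.001, 0, 0, 0, 255, 0.001, 0, 0, 0, 255, 0.001, 0, 0, 0, 255, 0.001, 0, 0, 0, 255, 0.001, 0, 0, 0])

```text
clock: 13.65
eef_pos: [0.5631, 0.1071, 0.1003]
orientation: [0.558, -0.434, -0.558, -0.434]
force: [-0.6, -2.0, 2.7]
gripper_width: 0.408
```

```bash
python3 st.py
```

```text
t 13.65 tcp [0.5631 0.1071 0.1003] F [-0.64 -1.99  2.65] M [0.12 0.34 0.13] w 0.408
tool z yaw 104.3 tool x [ 3.e-04  0.e+00 -1.e+00] toolz.z -0.0001 q6 -0.19
```

Request:
arm_command(rows=[255, 0.0008, 0, 0, 0, 255, 0.0008, 0, 0, 0, 255, 0.0008, 0, 0, 0, 255, 0.0008, 0, 0, 0, 255, 0.0006, 0, 0, 0, 255, 0.0006, 0, 0, 0, 255, 0.0006, 0, 0, 0, 255, 0.0005, 0, 0, 0])

```text
clock: 14.65
eef_pos: [0.5631, 0.1071, 0.0946]
orientation: [0.558, -0.434, -0.558, -0.434]
force: [-0.1, -1.6, 2.7]
gripper_width: 0.405
```

```bash
python3 st.py
```

```text
t 14.65 tcp [0.5631 0.1071 0.0946] F [-0.06 -1.59  2.7 ] M [-0.01  0.2   0.09] w 0.405
tool z yaw 104.3 tool x [ 1.e-04 -0.e+00 -1.e+00] toolz.z -0.0001 q6 -0.19
```

Request:
arm_command(rows=[255, 0.00015, 0, 0, 0, 255, 0.00015, 0, 0, 0, 255, 0.00015, 0, 0, 0, 255, 0.00015, 0, 0, 0, 255, 0.00015, 0, 0, 0, 255, 0.00015, 0, 0, 0, 255, 0.00015, 0, 0, 0, 255, 0.00015, 0, 0, 0])

```text
clock: 15.65
eef_pos: [0.5631, 0.1071, 0.0935]
orientation: [0.558, -0.434, -0.558, -0.434]
force: [0.2, -1.9, 2.1]
gripper_width: 0.411
```

```bash
python3 st.py
```

```text
t 15.65 tcp [0.5631 0.1071 0.0935] F [ 0.24 -1.93  2.14] M [-0.11  0.15  0.09] w 0.411
tool z yaw 104.3 tool x [ 1.e-04 -0.e+00 -1.e+00] toolz.z -0.0001 q6 -0.19
```

Request:
arm_command(rows=[255, 0.00015, 0, 0, 0, 255, 0.00015, 0, 0, 0, 255, 0.00015, 0, 0, 0, 255, 0.00015, 0, 0, 0, 255, 0.00015, 0, 0, 0, 255, 0.00015, 0, 0, 0, 255, 0.00015, 0, 0, 0, 255, 0.00015, 0, 0, 0])

```text
clock: 16.65
eef_pos: [0.563, 0.1071, 0.0923]
orientation: [0.558, -0.434, -0.558, -0.434]
force: [-0.6, -2.4, 3.1]
gripper_width: 0.404
```

```bash
python3 st.py
```

```text
t 16.65 tcp [0.563  0.1071 0.0923] F [-0.62 -2.4   3.1 ] M [-0.09  0.13  0.02] w 0.404
tool z yaw 104.3 tool x [ 1.e-04 -0.e+00 -1.e+00] toolz.z -0.0001 q6 -0.19
```

Request:
arm_command(rows=[255, 0.00015, 0, 0, 0, 255, 0.00015, 0, 0, 0, 255, 0.00015, 0, 0, 0, 255, 0.00015, 0, 0, 0, 255, 0.00015, 0, 0, 0, 255, 0.00015, 0, 0, 0, 255, 0.00015, 0, 0, 0, 255, 0.00015, 0, 0, 0])

```text
clock: 17.65
eef_pos: [0.563, 0.1071, 0.0911]
orientation: [0.558, -0.434, -0.558, -0.434]
force: [-0.2, -1.8, 2.1]
gripper_width: 0.411
```

```bash
python3 st.py
```

```text
t 17.65 tcp [0.563  0.1071 0.0911] F [-0.2  -1.8   2.08] M [-0.07  0.12  0.08] w 0.411
tool z yaw 104.3 tool x [ 1.e-04 -0.e+00 -1.e+00] toolz.z -0.0001 q6 -0.19
```

Request:
arm_command(rows=[255, 0.00015, 0, 0, 0, 255, 0.00015, 0, 0, 0, 255, 0.00015, 0, 0, 0, 255, 0.00015, 0, 0, 0, 255, 0.00015, 0, 0, 0, 255, 0.00015, 0, 0, 0, 255, 0.00015, 0, 0, 0, 255, 0.00015, 0, 0, 0])

```text
clock: 18.65
eef_pos: [0.563, 0.1071, 0.0899]
orientation: [0.558, -0.434, -0.558, -0.434]
force: [-0.0, -2.2, 2.8]
gripper_width: 0.412
```

```bash
python3 st.py
```

```text
t 18.65 tcp [0.563  0.1071 0.0899] F [-0.01 -2.23  2.77] M [-0.14  0.07  0.09] w 0.412
tool z yaw 104.3 tool x [ 0. -0. -1.] toolz.z -0.0 q6 -0.19
```

Request:
arm_command(rows=[255, 0.00015, 0, 0, 0, 255, 0.00015, 0, 0, 0, 255, 0.00015, 0, 0, 0, 255, 0.00015, 0, 0, 0, 255, 0.00015, 0, 0, 0, 255, 0.00015, 0, 0, 0, 255, 0.00015, 0, 0, 0, 255, 0.00015, 0, 0, 0])

```text
clock: 19.65
eef_pos: [0.5632, 0.1071, 0.0892]
orientation: [0.558, -0.434, -0.558, -0.434]
force: [-1.7, -3.2, 8.4]
gripper_width: 0.415
```

```bash
python3 st.py; python3 -c "
from h import *
d=snap('scene','scene8')
b=d['pixels']
cv2.imwrite('pics/g8.png',cv2.resize(b[220:320,380:520],None,fx=5.7,fy=5.7,interpolation=3))"; cp pics/scene8.pkl pics/top8.pkl; python3 disc.py 8
```

```text
t 19.65 tcp [0.5632 0.1071 0.0892] F [-1.68 -3.23  8.38] M [0.01 0.54 0.27] w 0.415
tool z yaw 104.31 tool x [ 5.e-04  2.e-04 -1.e+00] toolz.z 0.0001 q6 -0.19
 blade 264 z@125 0.0573 slope [0.003 0.052] lat line [ 0.0104 -0.0023]
top8 n 56 disc s,l [137.3 -10.5] r 39.0 z 0.0594 tilt [0.005 0.035] world [0.5394 0.2428]
 blade 325 z@125 0.058 slope [0.007 0.032] lat line [ 0.0013 -0.0017]
scene8 n 191 disc s,l [137.   -0.6] r 46.5 z 0.065 tilt [-0.     0.021] world [0.5298 0.24  ]
```

View pics/g8.png

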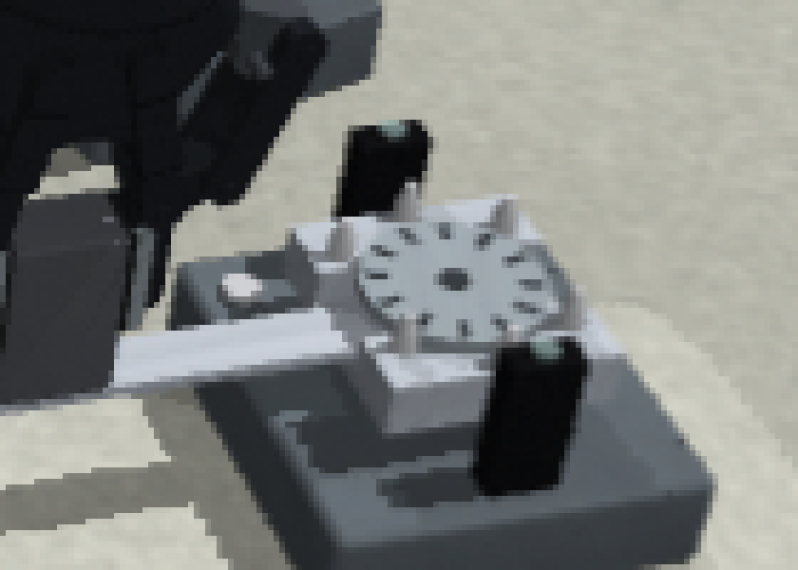

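Request:
arm_command(rows=[255, 0.00015, 0, 0, 0, 255, 0.00015, 0, 0, 0, 255, 0, 0, 0, 0, 255, 0, 0, 0, 0, 255, 0, 0, 0, 0, 255, 0, 0, 0, 0, 255, 0, 0, 0, 0, 255, 0, 0, 0, 0])

```text
clock: 20.7
eef_pos: [0.5632, 0.1071, 0.0892]
orientation: [0.559, -0.434, -0.558, -0.434]
force: [-0.6, -4.2, 9.6]
gripper_width: 0.409
```

```bash
python3 st.py
```

```text
t 20.7 tcp [0.5632 0.1071 0.0892] F [-0.57 -4.19  9.58] M [0.05 0.61 0.25] w 0.409
tool z yaw 104.31 tool x [ 7.e-04  2.e-04 -1.e+00] toolz.z 0.0001 q6 -0.19
```

Request:
arm_command(rows=[255, 0.0001, 0, 0, 0, 255, 0.00015, 0, 0, 0, 255, 0, 0, 0, 0, 255, 0, 0, 0, 0, 255, 0, 0, 0, 0, 255, 0, 0, 0, 0, 255, 0, 0, 0, 0, 255, 0, 0, 0, 0])

```text
clock: 21.7
eef_pos: [0.5632, 0.1071, 0.0891]
orientation: [0.559, -0.434, -0.558, -0.434]
force: [-2.4, -5.2, 10.2]
gripper_width: 0.411
```

```bash
python3 st.py
```

```text
t 21.7 tcp [0.5632 0.1071 0.0891] F [-2.4  -5.23 10.18] M [0.04 0.79 0.32] w 0.411
tool z yaw 104.32 tool x [ 7.e-04  3.e-04 -1.e+00] toolz.z 0.0001 q6 -0.19
```

Request:
arm_command(rows=[255, -0.0005, 0, 0, 0, 255, -0.0005, 0, 0, 0, 255, -0.001, 0, 0, 0, 255, -0.001, 0, 0, 0, 255, -0.001, 0, 0, 0, 255, 0, 0, 0, 0, 255, 0, 0, 0, 0, 255, 0, 0, 0, 0])

```text
clock: 22.7
eef_pos: [0.563, 0.1072, 0.0921]
orientation: [-0.558, 0.434, 0.558, 0.434]
force: [-0.9, -0.5, -1.9]
gripper_width: 0.405
```

```bash
python3 st.py; python3 -c "
from h import *
d=snap('scene','scene9')
b=d['pixels']
cv2.imwrite('pics/g9.png',cv2.resize(b[220:320,380:520],None,fx=5.7,fy=5.7,interpolation=3))"; cp pics/scene9.pkl pics/top9.pkl; python3 disc.py 9
```

```text
t 22.7 tcp [0.563  0.1072 0.0921] F [-0.87 -0.5  -1.91] M [-0.01 -0.01  0.02] w 0.405
tool z yaw 104.3 tool x [-0.  0. -1.] toolz.z 0.0 q6 -0.19
 blade 278 z@125 0.0599 slope [0.001 0.052] lat line [-0.0004 -0.0015]
top9 n 170 disc s,l [1.368e+02 1.000e-01] r 47.2 z 0.0652 tilt [0.    0.022] world [0.5291 0.2397]
 blade 322 z@125 0.0607 slope [0.007 0.029] lat line [ 0.0042 -0.0018]
scene9 n 297 disc s,l [1.368e+02 1.000e-01] r 47.2 z 0.0663 tilt [-0.007  0.009] world [0.5291 0.2397]
```

View pics/g9.png

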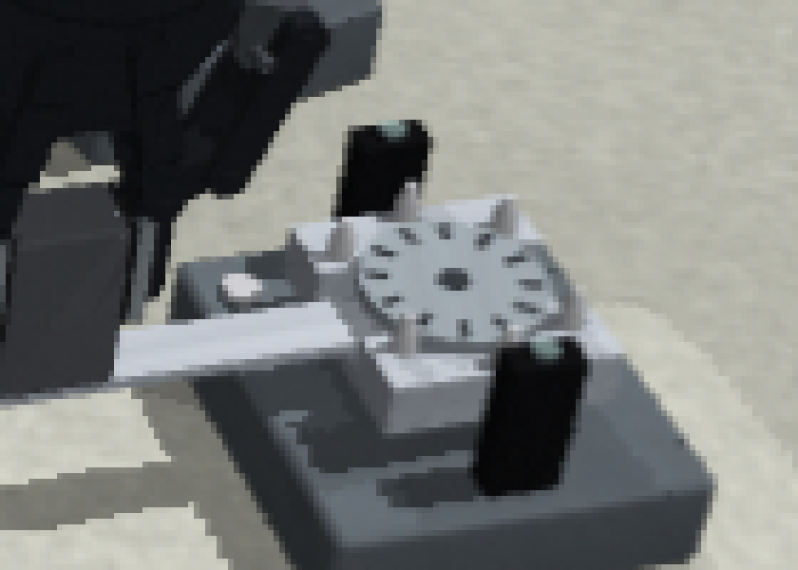

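Free, table stayed down, disc flat. Withdraw along the channel.

Request:
arm_command(rows=[255, 0, 0, -0.002, 0, 255, 0, 0, -0.005, 0, 255, 0, 0, -0.008, 0, 255, 0, 0, -0.01, 0, 255, 0, 0, -0.01, 0, 255, 0, 0, -0.01, 0, 255, 0, 0, -0.01, 0, 255, 0, 0, -0.01, 0])

```text
clock: 23.75
eef_pos: [0.5792, 0.0434, 0.0921]
orientation: [0.558, -0.434, -0.558, -0.434]
force: [-0.7, -0.4, -1.5]
gripper_width: 0.405
```

```bash
python3 st.py
```

```text
t 23.75 tcp [0.5792 0.0434 0.0921] F [-0.75 -0.43 -1.5 ] M [ 0.04 -0.03  0.03] w 0.405
tool z yaw 104.29 tool x [ 0. -0. -1.] toolz.z -0.0 q6 -0.3
```

Request:
arm_command(rows=[255, 0, 0, -0.01, 0, 255, 0, 0, -0.01, 0, 255, 0, 0, -0.01, 0, 255, -0.003, 0, -0.01, 0, 255, -0.006, 0, -0.008, 0, 255, -0.008, 0, -0.006, 0, 255, -0.008, 0, -0.003, 0, 255, -0.006, 0, 0, 0])

```text
clock: 24.75
eef_pos: [0.5935, -0.0112, 0.124]
orientation: [0.559, -0.434, -0.558, -0.434]
force: [0.4, 0.2, -1.4]
gripper_width: 0.409
```

```bash
python3 st.py .4461 -.2741 .123 76.8; python3 -c "
from h import *
d=snap('scene','scene10')
b=d['pixels']
cv2.imwrite('pics/g10.png',cv2.resize(b[180:340,320:530],None,fx=3.8,fy=3.7,interpolation=3))"
```

```text
t 24.75 tcp [ 0.5935 -0.0112  0.124 ] F [ 0.38  0.2  -1.43] M [-0.02  0.    0.06] w 0.409
tool z yaw 104.29 tool x [ 8.e-04 -0.e+00 -1.e+00] toolz.z -0.0002 q6 -0.39
tool delta [ 0.0009  0.2077 -0.2184]
turn 27.49
```

View pics/g10.png

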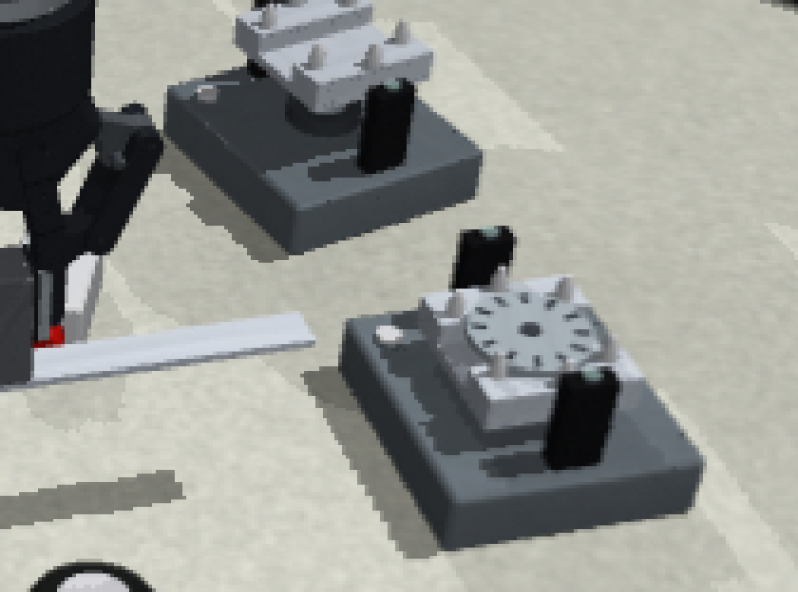

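Request:
arm_command(rows=[255, 0, 0.0125, -0.013, 0, 255, 0, 0.025, -0.026, 0, 255, 0, 0.033, -0.035, 0, 255, 0, 0.033, -0.035, 0, 255, 0, 0.033, -0.035, 0, 255, 0, 0.033, -0.035, 0, 255, 0, 0.025, -0.026, 0, 255, 0, 0.0125, -0.013, 0])

```text
clock: 25.8
eef_pos: [0.4446, -0.275, 0.1229]
orientation: [-0.558, 0.435, 0.558, 0.435]
force: [0.2, -0.7, -1.2]
gripper_width: 0.412
```

Request:
arm_command(rows=[255, 0, 0, 0, 1.5, 255, 0, 0, 0, 3, 255, 0, 0, 0, 4.5, 255, 0, 0, 0, 5.5, 255, 0, 0, 0, 5.5, 255, 0, 0, 0, 4.5, 255, 0, 0, 0, 2.5, 255, 0, 0, 0, 0.5])

```text
clock: 26.8
eef_pos: [0.4468, -0.2722, 0.123]
orientation: [-0.439, 0.554, 0.44, 0.554]
force: [-0.9, 0.9, -1.3]
gripper_width: 0.413
```

```bash
python3 st.py .4461 -.2741 .0669 76.8; python3 -c "
from h import *
d=snap('scene','scene11');snap('top','top11')
w=cloud(d)
cv2.imwrite('pics/g11.png',cv2.resize(d['pixels'][150:300,90:290],None,fx=4,fy=4,interpolation=3))"; python3 disc.py 11
```

```text
t 26.8 tcp [ 0.4468 -0.2722  0.123 ] F [-0.87  0.87 -1.33] M [-0.01  0.02 -0.01] w 0.413
tool z yaw 76.88 tool x [-2.e-04  7.e-04 -1.e+00] toolz.z 0.0007 q6 -0.46
tool delta [ 0.0561  0.0002 -0.002 ]
turn 0.08
 blade 437 z@125 0.0883 slope [-0.001 -0.009] lat line [-0.003   0.0024]
top11 n 72 disc s,l [126.6   2.9] r 18.6 z 0.0898 tilt [ 0.    -0.032] world [ 0.4725 -0.1486]
 blade 267 z@125 0.0906 slope [-0.001  0.018] lat line [ 0.017  -0.0025]
scene11 n 32 disc s,l [126.9  -1.4] r 18.3 z 0.0927 tilt [-0.002  0.003] world [ 0.4768 -0.1494]
```

View pics/g11.png

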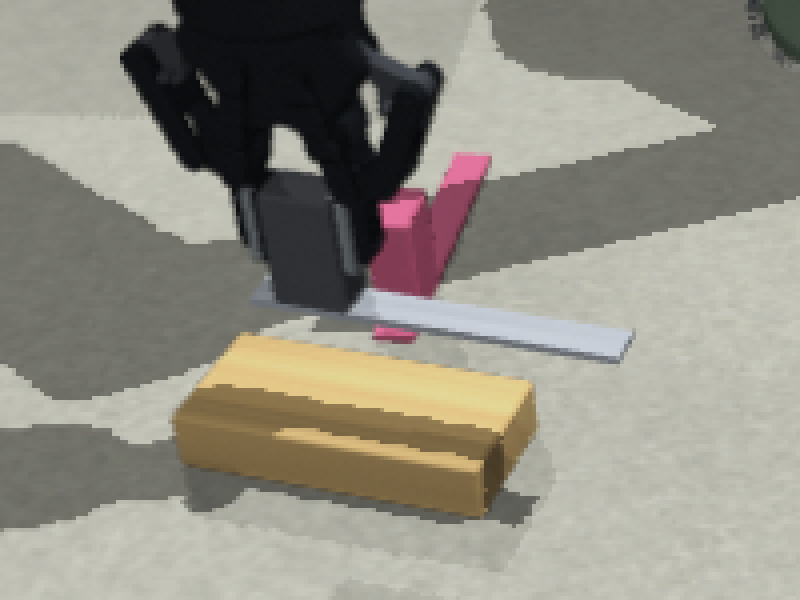

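Request:
arm_command(rows=[255, 0.004, 0, -0.001, 0, 255, 0.008, 0, -0.001, 0, 255, 0.01, 0, -0.001, 0, 255, 0.01, 0, -0.001, 0, 255, 0.009, 0, 0, 0, 255, 0.007, 0, 0, 0, 255, 0.004, 0, 0, 0, 255, 0.002, 0, 0, 0])

```text
clock: 27.9
eef_pos: [0.4455, -0.2773, 0.0689]
orientation: [-0.439, 0.554, 0.439, 0.554]
force: [0.9, 0.5, -1.3]
gripper_width: 0.41
```

```bash
python3 st.py .4461 -.2741 .0669 76.8
```

```text
t 27.9 tcp [ 0.4455 -0.2773  0.0689] F [ 0.86  0.51 -1.3 ] M [-0.07  0.01 -0.01] w 0.41
tool z yaw 76.8 tool x [-1.e-04  1.e-04 -1.e+00] toolz.z 0.0001 q6 -0.47
tool delta [0.002  0.0001 0.0033]
turn 0.0
```

Request:
arm_command(rows=[255, 0.0005, 0, 0, 0, 255, 0.0005, 0, 0, 0, 255, 0.0004, 0, 0, 0, 255, 0.0003, 0, 0, 0, 255, 0.0002, 0, 0, 0, 255, 0.0001, 0, 0, 0, 255, 0, 0, 0, 0, 255, 0, 0, 0, 0])

```text
clock: 28.9
eef_pos: [0.4455, -0.2774, 0.0671]
orientation: [-0.439, 0.554, 0.439, 0.554]
force: [-0.5, -1.0, -1.7]
gripper_width: 0.41
```

```bash
python3 st.py
```

```text
t 28.9 tcp [ 0.4455 -0.2774  0.0671] F [-0.47 -1.01 -1.74] M [-0.02 -0.04  0.05] w 0.41
tool z yaw 76.8 tool x [ 0. -0. -1.] toolz.z -0.0 q6 -0.47
```

Request:
arm_command(rows=[255, 0.0001, 0, 0, 0, 255, 0.0001, 0, 0, 0, 255, 0.0001, 0, 0, 0, 255, 0.0001, 0, 0, 0, 255, 0.0001, 0, 0, 0, 255, 0.0001, 0, 0, 0, 255, 0.0001, 0, 0, 0, 255, 0, 0, 0, 0])

```text
clock: 29.9
eef_pos: [0.4455, -0.2773, 0.0669]
orientation: [-0.439, 0.554, 0.439, 0.554]
force: [-2.2, 1.6, 6.1]
gripper_width: 0.411
```

```bash
python3 st.py
```

```text
t 29.9 tcp [ 0.4455 -0.2773  0.0669] F [-2.22  1.56  6.05] M [ 0.27  0.44 -0.08] w 0.411
tool z yaw 76.8 tool x [ 2.e-04 -2.e-04 -1.e+00] toolz.z -0.0002 q6 -0.47
```

Request:
arm_command(rows=[255, -0.0003, 0, 0, 0, 140, 0, 0, 0, 0, 130, 0, 0, 0, 0, 115, 0, 0, 0, 0, 95, 0, 0, 0, 0, 75, 0, 0, 0, 0, 50, 0, 0, 0, 0, 50, 0, 0, 0, 0], grip_force=20)

```text
clock: 30.9
eef_pos: [0.4455, -0.2773, 0.0667]
orientation: [-0.439, 0.554, 0.439, 0.554]
force: [0.1, 0.3, -0.4]
gripper_width: 0.798
```

```bash
python3 st.py
```

```text
t 30.9 tcp [ 0.4455 -0.2773  0.0667] F [ 0.12  0.29 -0.44] M [ 0.01  0.   -0.04] w 0.798
tool z yaw 76.8 tool x [ 0.  0. -1.] toolz.z 0.0 q6 -0.47
```

Request:
arm_command(rows=[50, -0.005, 0, 0, 0, 50, -0.01, 0, 0, 0, 50, -0.02, 0, 0, 0, 50, -0.03, 0, 0, 0, 50, -0.03, 0, 0, 0, 50, -0.03, 0, 0, 0, 50, -0.02, 0, 0, 0, 50, -0.01, 0, 0, 0])

```text
clock: 31.9
eef_pos: [0.446, -0.2777, 0.2236]
orientation: [-0.44, 0.554, 0.438, 0.554]
force: [0.5, -0.3, -0.6]
gripper_width: 0.805
```

```bash
python3 st.py; python3 - <<'E'
from h import *
from m import rect
for n in('top','scene'): snap(n,n+'12')
a=load('top12')['pixels'];b=load('scene12')['pixels']
cv2.imwrite('pics/g12.png',np.hstack([cv2.resize(a,(400,300)),cv2.resize(b,(400,300))]))
cv2.imwrite('pics/g12b.png',np.vstack([cv2.resize(b[205:290,125:265],None,fx=4,fy=3.4,interpolation=3),cv2.resize(b[225:310,395:535],None,fx=4,fy=3.4,interpolation=3)]))
for n in('top12','scene12'):
    w=cloud(load(n)); x,y,z=w[...,0],w[...,1],w[...,2]
    m=(x>.4)&(x<.5)&(y>-.33)&(y<-.23)&(z>.087)&(z<.096)
    if m.sum()>10: print(n,'handle',np.median(z[m]),rect(w[m]))
    m=(x>.43)&(x<.5)&(y>-.25)&(y<-.13)&(z>.0305)&(z<.038)
    # disc plane on stand
    q=w[...,:2]-[.5312,.2318]; r=np.hypot(q[...,0],q[...,1]); m=(r<.027)&(z>.05)&(z<.09)
    if m.sum()>50:
        k=np.linalg.lstsq(np.c_[q[m],np.ones(m.sum())],z[m],rcond=None)[0]; print('disc',m.sum(),k.round(4))
E
```

```text
t 31.9 tcp [ 0.446  -0.2777  0.2236] F [ 0.54 -0.25 -0.59] M [0.01 0.02 0.01] w 0.805
tool z yaw 76.8 tool x [ 0.002  -0.0017 -1.    ] toolz.z -0.0012 q6 -0.47
top12 handle 0.08995734277711459 (array([ 443.6, -274.7]), array([35.8, 23.5]), 75.5)
disc 837 [-0.0003  0.0549  0.0679]
scene12 handle 0.09202929859820819 (array([ 446.1, -275.2]), array([36.8, 28.8]), 78.0)
disc 523 [-0.0029  0.0849  0.0705]
```

View pics/g12.png

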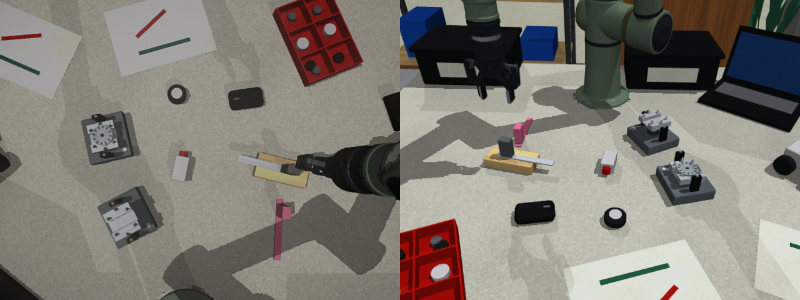

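View pics/g12b.png

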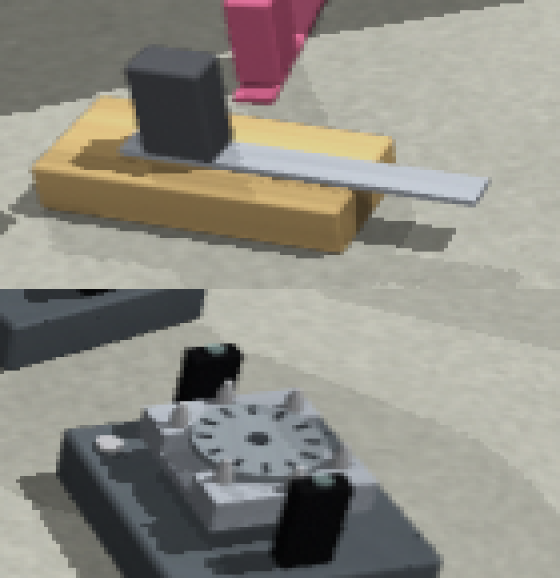

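```bash
python3 - <<'E'
from h import *
a=load('top12')['pixels']
cv2.imwrite('pics/g13.png',cv2.resize(a[165:280,115:235],None,fx=5,fy=5,interpolation=3))
for n,c in(('top12',[.529,.2325]),('scene12',[.5315,.2315])):
    w=cloud(load(n)); z=w[...,2]; q=w[...,:2]-c; r=np.hypot(q[...,0],q[...,1])
    for rr in(.015,.02,.024):
        m=(r<rr)&(z>.05)&(z<.09); k=np.linalg.lstsq(np.c_[q[m],np.ones(m.sum())],z[m],rcond=None)[0]; 
        e=z[m]-np.c_[q[m],np.ones(m.sum())]@k; print(n,rr,k.round(4),e.std().round(4),np.percentile(z[m],[0,5,50,95,100]).round(4))
    m=(r<.034)&(abs(z-np.median(z[r<.015]))<.003); P=w[m][:,:2]; cc,rd=cv2.minEnclosingCircle(np.float32(P*1000)); print(cc,rd)
E
```

```text
top12 0.015 [-0.0088  0.0078  0.0683] 0.0013 [0.0647 0.0661 0.0683 0.0702 0.072 ]
top12 0.02 [-0.001  -0.0012  0.0682] 0.0013 [0.0642 0.0661 0.0683 0.0701 0.072 ]
top12 0.024 [0.0031 0.0073 0.0682] 0.0016 [0.0504 0.0661 0.0683 0.0702 0.072 ]
(528.8896484375, 232.70333862304688) 33.309688568115234
scene12 0.015 [ 0.0049 -0.0141  0.0711] 0.001 [0.0679 0.0697 0.071  0.0728 0.0736]
scene12 0.02 [0.0018 0.0103 0.071 ] 0.0015 [0.0525 0.0696 0.071  0.0729 0.0745]
scene12 0.024 [-0.0034  0.0585  0.0708] 0.0026 [0.0524 0.0691 0.0711 0.0728 0.0745]
(531.3309936523438, 231.27818298339844) 33.866249084472656
```

View pics/g13.png

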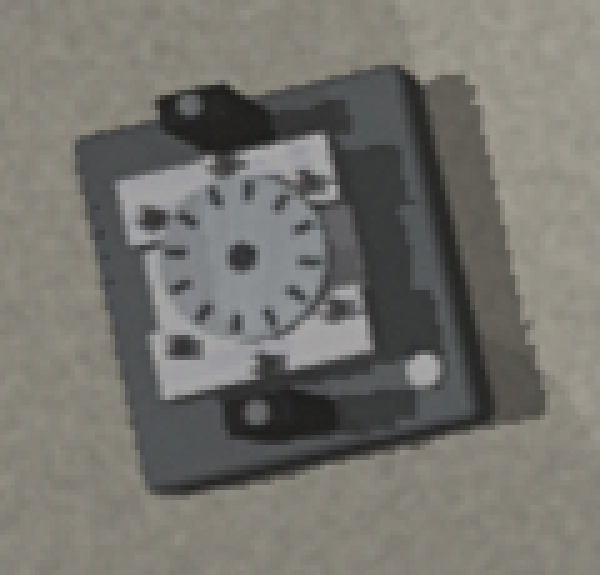

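```bash
python3 -c "
from h import *
print(ctrl.sign_off())"
```

```text
the job is handed in; nothing more can be done
None
```

The job is done and handed in at about 32 s of the allowed 61 s.

- **Disc:** I carried it level on the lifter to the farther stand and lowered it into the pins; the fingers stayed clear of it. In the last pictures it lies inside all six pins. Within 20 mm of its middle, both cameras show it flat to about 0.01 rad. Fits over wider circles gave a false tilt of 0.05 to 0.08 rad, which I put down to their reaching past the rim onto the channel floor.
- **Table:** It slid down about 14 to 15 mm at roughly 4 N, then came up hard against the stop. I held about 10 to 12 N against it for 2 s, below the 22 N limit. Readings came once a second, so a short peak between them would not show. The tool did not sink further, and the table stayed down when the blade was lifted.
- **Lifter:** I drew the blade out along the channel without touching anything. It lies flat on the wooden rest pointing the same way, within about 2 mm of where it started and about 7 mm from the marked spot.
- **Other objects:** The gripper is open and clear of everything. By eye, the wheel, mouse, motor, pink look-alike and second stand are where they were.

The two cameras disagreed by 2 to 3 mm in absolute position. I therefore lined the disc up to the pins within the scene view, because the top view was blocked by the arm there.

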